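Open the child-proof thinner bottle

ROBOT

A 7-joint arm with a two-finger parallel gripper is mounted at the origin on a cart in front of the work surface, level with it; the furniture and walls round the work are solid. World frame = base frame: x ahead of the robot, y to its left, z up, the work surface at z = 0. Lengths are in mm, angles in degrees, forces in N, time in s.
With the tool pointing down it reaches from about 400 to 850 mm from the base axis. Payload 4.5 kg.
Tool frame: the origin (TCP) lies between the finger pads; the fingertips stand r.finger_overhang ahead of it and the grasp point (between the pads) lies 6 mm ahead of it (r.finger_overhang is the distance from the TCP to the fingertips, in mm); z points along the fingers, y is the line along which they close (so a half turn about z gives the same grasp; the last joint's range is limited). The gripper opens to 85 mm and grips with 20 to 120 N. Pads are 22 mm wide; open, the fingers measure 114 mm over their backs; the gripper's body (76 mm by 85 mm) begins 54 mm behind the grasp point. The pads swing forward as they close: fully open they stand 13 mm farther back than shut.
Start: joints at [-70.141, 39.483, -11.15, 89.685, 9.013, 51.709, -12.324], TCP at [192.308, 594.701, 256.317] pointing down, gripper open.
Joint ranges: [-172.22, 172.22], [-26.19, 119.32], [-84.43, 86.54], [7.71, 146.69], [-57.33, 237.33], [2.42, 119.75], [-152.13, 152.13]. Speed limits (degrees/s): [147.25, 147.25, 180, 180, 180, 180, 180].

INTERFACE

Orientations are given as a 3x3 rotation matrix whose columns are the frame's x, y, z axes.
In Python, from plant import monitor, capture, camera_model, workorder, r gives the robot as it stands.
- The arm moves only by the shell command python3 -m crank 'ROWS' [FORCE]. ROWS is JSON, a list of rows, each an object of numbers: "fingers": the opening, from -1 (shut) to 1 (fully open); "tx", "ty", "tz": the shift along the world's x, y, z as a fraction of full scale; "rx", "ry", "rz": the turn, a rotation vector about the world's x, y, z as a fraction of full scale. In form: [{"fingers": .., "tx": .., "ty": .., "tz": .., "rx": .., "ry": .., "rz": ..}, ...]. A call has 1 to 5 rows; each row shifts and turns the commanded pose from where the row before left it; what a row does not reach is not made up. Full scale, the value 1, is 100 mm for a shift and pi rad for a turn. A row lasts 1/8 s, in which the tool goes at most 62.5 mm and 10.7 degrees, less where a joint would pass 70% of its speed; a pose out of reach is approached as far as the arm can. A call with a number of a shift or a turn outside -1 to 1 is refused whole. A call with a gripper value outside its range is refused whole. The fingers move at their own pace and stop on an object; FORCE is the grip in N (left out, the last holds). Time passes only in rows, so rows that do not move let the fingers close. It gives the time, the measured TCP pose, the force, the opening and the grip force at its end, in the units of the state.
- monitor.sense(): the state, without advancing time (a new reading comes with each control period).
- capture(name): name is "scene" or "top" or "wrist"; returns the picture (400x640x3 uint8, red, green, blue); there is no depth.
- camera_model(name): a dict with "fovy" (degrees; the focal length in pixels is half the picture's height over the tangent of half this angle, whatever the lens; pixels are square), "cx", "cy" (the principal point, pixels), "R" (3x3) and "t" (3): a world point X has camera coordinates R X + t. Camera axes: x right, y down, z forward; pixel columns grow to the right and rows downward; lengths in mm; the calibration is good to about 2 mm. A picture is of the moment at which its call begins: read the wrist's pose just before it. camera_model takes no time and is no camera call; for the wrist camera it gives the pose at the moment of the call.
- workorder.job_done(): hands the job in; it is judged then, once.
The state is a dict: "time_s": time; "q": joint angles; "qvel": joint speeds; "joint_torque": joint torques, N m; "position": TCP position; "orientation": TCP orientation; "force": force on the tool from outside, world axes, zero at the start; "ft_torque": the same for the moment, N m; "opening": finger opening in mm; "finger_force": force on a finger pad.
Only numpy, scipy, OpenCV 4.12 (cv2) and the standard library are available. Lean on these libraries where they do the work, as an engineer would, in place of code of your own. Each camera call takes 0.05 s, during which the arm holds its last target. There are 200 camera calls.

TASK

Open the amber thinner bottle: push its red safety cap down, keep it down while you turn it counterclockwise until it comes free, then lift it off. Finish while still holding the cap in the gripper, level and a few centimetres straight above the bottle's mouth; leave the blue bottle untouched and do not disturb the things lying about.

Things in the scene. Friction and masses are not known exactly. Their poses are not given: they have to be found in the camera images.
- thinner_bottle: amber bottle, 68 mm across, paper label with red bands, in a square wooden block 90x90x24 mm screwed to the bench (one fixed piece, need not be held). Origin: centre of the block's underside, z up along the bottle's axis. The sloping shoulder starts at 95 mm; the neck, 28 mm across with white lugs out to 38 mm, ends at 140 mm above the origin
- thinner_mouth (a point): centre of the amber bottle's mouth (top of its neck), 140 mm above the bottle's origin; axes as the bottle's
- red_cap: loose round red ribbed cap on the amber bottle, hollow, 50 mm across, 29 mm tall, about 30 g; may be gripped across at any yaw. Origin: centre of its lower rim, 122 mm above the bottle's origin while locked (top at 151 mm); z up. Locked, it can be neither turned nor lifted
- cap_top (a point): centre of the red cap's top, 29 mm above its origin. To free the cap push it right down (6 to 7 mm; 7 is its stop, aiming 1 to 2 mm past it does no harm; spring about 6 N at first, 11 N at the stop) and, while down, turn it counterclockwise seen from above: free from 0.9 rad on, any turn of 1.0 to 2.2 rad leaves it free; clockwise is blocked. Then the spring lifts it 3 mm above its locked height
- inner_seal (a joint): how far the cap pushes in the spring-loaded seal in the amber bottle's mouth (m): 0 with the cap locked on, 0.007 with the cap pushed right down, -0.003 with the cap free or off
- blue_bottle: blue bottle of the same shape with a black cap, in its own wooden block of the same size, fixed to the bench: not to be touched; origin at the centre of the block's underside, top of its cap 151 mm above it. Behind both bottles a wall cabinet hangs over the bench: keep the wrist clear of it (front at x = 0.61, from y = -0.08 to the left, underside at z = 0.47)
- tape_measure: yellow tape measure, 37x88x64 mm, standing loose; origin at the centre of its underside
- glue_brush: flat paint brush with a wooden handle, 53x192x18 mm, lying between the two bottles, its handle along world x; origin at the centre of its underside
- sanding_block: orange-brown sanding block, 63x110x35 mm, loose; origin at the centre of its underside
- screwdriver: screwdriver with a red handle, 27x209x32 mm, lying loose at the robot's left, along world x; origin at the centre of its underside
- offcut: dark wooden offcut, 60x85x18 mm, loose; origin at the centre of its underside
Things that resemble listed ones, but are neither listed nor needed, are in the scene too. Leave any yellow look-alike of the thinner_bottle alone. There is more than one size of the red_cap; the job needs the smaller.

How it is judged:
By the outcome, as a careful person would: the job done as asked, in the order asked, and still so for the second after the job is handed in, while the arm keeps its last pose, push and grip.
It also fails if it takes over 40 s, if anything falls off the work surface, if the arm or the gripper's body presses on something with over 40 N, if the wrist force passes 120 N, or if a joint passes its speed limit or range.

## Working session

There is one attempt and no reset: what is moved stays moved. The work goes in short steps, Python scripts to look and compute and a shell command to move; the robot and the scene stay as the last step left them, time stands still between calls to the robot, and variables do not carry over. Pictures are saved under pics/ and viewed, at most 10 in all, crops included, and the job is handed in when it is done.

```bash
ls; mkdir -p pics; python3 - <<'E'
from plant import monitor,capture,camera_model,r
import cv2,numpy as np
print(r.finger_overhang)
s=monitor.sense();print(s['time_s'],s['position'],s['orientation'],s['opening'],s['force'])
for n in("scene","top"):
    cv2.imwrite(f"pics/{n}0.png",capture(n)[:,:,::-1]); m=camera_model(n);print(n,m)
E
```

```text
pics
25.0
0.0 [192.2173455  594.07298018 255.47018422] [[-9.51490424e-01  3.07678067e-01 -4.23162768e-04]
 [ 3.07678317e-01  9.51488689e-01 -1.82404059e-03]
 [-1.58582695e-04 -1.86575516e-03 -9.99998247e-01]] 85.40194481670105 [-0.39310799  0.90774086 -0.25334265]
scene {'fovy': 45.580707950384244, 'cx': 322.6360890659679, 'cy': 202.50026337914682, 'R': array([[ 0.77869175, -0.62733821, -0.00926946],
       [-0.32342771, -0.38871134, -0.86272708],
       [ 0.53761852,  0.67479646, -0.50558487]]), 't': array([-180.57271786,  310.78048758,  998.74266845])}
top {'fovy': 46.4233869833471, 'cx': 322.54198273505415, 'cy': 194.45860808128725, 'R': array([[-0.02157668, -0.99971461,  0.01025428],
       [-0.99534798,  0.02051687, -0.09413528],
       [ 0.09389803, -0.01223771, -0.9955066 ]]), 't': array([ 224.88131158,  449.10730238, 1327.34458764])}
```

View pics/scene0.png

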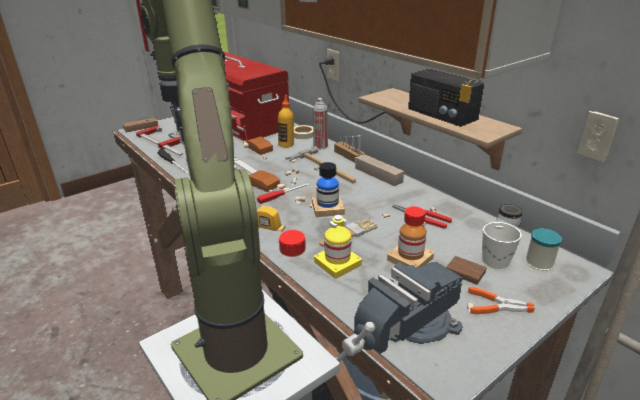

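View pics/top0.png

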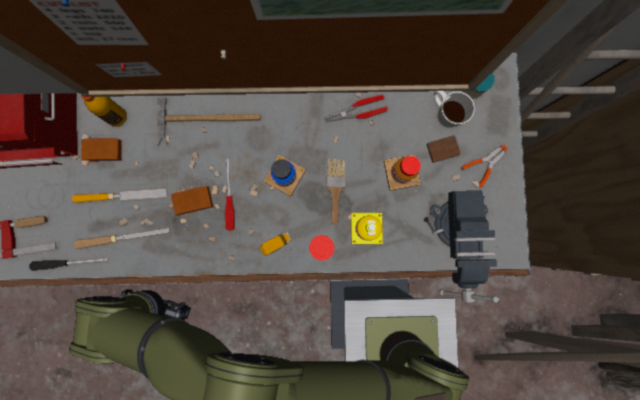

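The scene view shows the amber bottle with its red cap at (413,215). Four things could be mistaken for it:
- the loose larger red cap on the bench at (292,243)
- the yellow look-alike bottle at (338,245)
- the blue bottle at (327,190)
- the orange bottle at the back at (286,125)

In the top view the amber cap is at (408,165), the loose red cap at (321,247) and the yellow bottle at (368,228). I choose the amber bottle at scene (413,215) / top (408,165). Next I'll measure it and check a crop.

```bash
cat > h.py <<'E'
import cv2,numpy as np
from scipy.optimize import least_squares
def K(m): f=200/np.tan(np.radians(m['fovy']/2)); return f
def proj(m,X):
    c=np.asarray(X)@m['R'].T+m['t']; return np.stack([m['cx']+K(m)*c[...,0]/c[...,2],m['cy']+K(m)*c[...,1]/c[...,2]],-1)
def tri(ms,ps):
    f=lambda X:np.concatenate([proj(m,X)-p for m,p in zip(ms,ps)])
    s=least_squares(f,[500,0,100]);return s.x,s.fun
def redmask(im,box):
    h=cv2.cvtColor(im,cv2.COLOR_RGB2HSV); k=((h[...,0]<5)|(h[...,0]>174))&(h[...,1]>190)&(h[...,2]>90)
    o=np.zeros(k.shape,np.uint8);x0,y0,x1,y1=box;o[y0:y1,x0:x1]=k[y0:y1,x0:x1]
    n,l,st,_=cv2.connectedComponentsWithStats(o); return (l==1+np.argmax(st[1:,4])).astype(np.uint8)
def capmask(m,base):  # silhouette of cap r25 h29, base = rim centre
    a=np.linspace(0,2*np.pi,60);c=np.c_[25*np.cos(a),25*np.sin(a),0*a]
    P=np.r_[proj(m,base+c),proj(m,base+c+[0,0,29])]
    return cv2.convexHull(P.astype(np.float32))[:,0]
E
python3 - <<'E'
from plant import camera_model
from h import *
ms={n:camera_model(n) for n in("scene","top")}
B={'scene':(395,200,432,235),'top':(390,150,425,185)}
M={};tiles=[]
for n in ms:
    im=cv2.imread(f"pics/{n}0.png");M[n]=redmask(im[:,:,::-1],B[n])
    ys,xs=np.nonzero(M[n]);print(n,xs.min(),xs.max(),ys.min(),ys.max(),len(xs),xs.mean(),ys.mean())
# fit base via bbox of silhouettes
def feat(P): return np.r_[P.min(0),P.max(0)]
def f(b):
    o=[]
    for n in ms:
        ys,xs=np.nonzero(M[n]); o.append(feat(capmask(ms[n],b))-[xs.min()-.5,ys.min()-.5,xs.max()+.5,ys.max()+.5])
    return np.concatenate(o)
s=least_squares(f,[550,-170,120]);print(s.x,s.fun.round(2))
for n in ms:
    im=cv2.imread(f"pics/{n}0.png")
    x0,y0,x1,y1=B[n];c=im[y0-20:y1+40,x0-25:x1+30];c=cv2.resize(c,None,fx=5,fy=5,interpolation=cv2.INTER_CUBIC)
    P=((capmask(ms[n],s.x)-[x0-25,y0-20]+.5)*5).astype(np.int32);cv2.polylines(c,[P],True,(0,255,0),1);tiles.append(c[:400,:390])
h=min(t.shape[0] for t in tiles);cv2.imwrite("pics/crop1.png",np.hstack([t[:h] for t in tiles]))
# others on table (top view rays at given z)
m=ms['top']
def ray(m,p,z):
    d=m['R'].T@np.array([(p[0]-m['cx'])/K(m),(p[1]-m['cy'])/K(m),1]);o=-m['R'].T@m['t'];return (o+d*(z-o[2])/d[2]).round()
for nm,p,z in[('blue',(283,172),151),('yellow',(368,228),150),('vise top',(470,195),100),('viseback',(470,280),100),('viseleft',(428,220),40),('mug',(455,107),100),('offcut',(443,149),18),('brush',(336,172),18)]: print(nm,ray(m,p,z))
E
```

```text
scene 406 424 208 225 164 415.1951219512195 215.3109756097561
top 401 419 157 174 275 409.96363636363634 165.3890909090909
[545.24129695 -24.69291389  98.18946243] [  7.73   3.37   9.71   5.45  -0.1  -10.72   1.38  -8.66]
blue [503. 319. 151.]
yellow [352. 101. 150.]
vise top [ 436. -185.  100.]
viseback [ 208. -174.  100.]
viseleft [373. -82.  40.]
mug [ 682. -156.  100.]
offcut [ 580. -140.   18.]
brush [519. 175.  18.]
```

View pics/crop1.png

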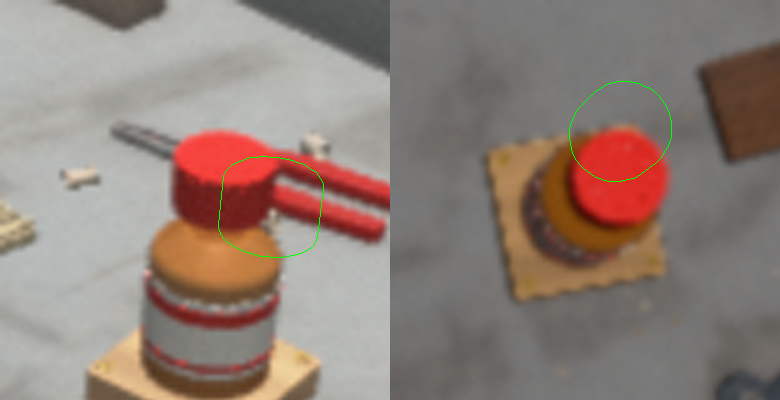

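The crop confirms the ribbed red cap on the amber bottle, with a red-handled pair of pliers lying behind it. The overlay is off because my hull was float32, which breaks the finite-difference step in the fit. I'll fix that.

```bash
sed -i 's/return cv2.convexHull.*/return P/' h.py
python3 - <<'E'
from plant import camera_model
from h import *
ms={n:camera_model(n) for n in("scene","top")}
bb={'scene':(405.,206.2,424.2,226),'top':(401,156.8,419.6,175)}
# also from mask
B={'scene':(395,200,432,235),'top':(390,150,425,185)}
for src in(0,1):
    t={}
    for n in ms:
        M=redmask(cv2.imread(f"pics/{n}0.png")[:,:,::-1],B[n]);ys,xs=np.nonzero(M)
        t[n]=np.array([xs.min(),ys.min(),xs.max()+1,ys.max()+1])-.5 if src==0 else np.array(bb[n])-.5
    f=lambda b:np.concatenate([np.r_[P.min(0),P.max(0)]-t[n] for n in ms for P in[capmask(ms[n],b)]])
    s=least_squares(f,[550,-70,120]);print(s.x,s.fun.round(2))
E
```

```text
[516.0858062  -17.83583604 119.53826921] [-1.36 -1.06  0.84  1.28 -0.84 -1.39  1.03  0.88]
[515.30365024 -16.2751129  121.92970771] [-0.96 -0.21  1.05  0.32 -1.25 -1.04  1.05  1.06]
```

Cap rim centre is about (515.5, -17, 121). The stated locked height is 122, so it agrees, and it's within reach. Moving over there with the height kept at 255.

```bash
python3 -m crank '[{"fingers":1,"tx":0.22,"ty":-0.44},{"fingers":1,"tx":0.22,"ty":-0.44},{"fingers":1,"tx":0.22,"ty":-0.44},{"fingers":1,"tx":0.22,"ty":-0.44},{"fingers":1,"tx":0.22,"ty":-0.44}]' 80; python3 -c "
from plant import monitor;s=monitor.sense();print(s['q'],s['position'])"
```

```text
[-70.14107631  39.528357   -11.1463469   89.73806285   9.01273845
  51.70846364 -12.32488608] [192.19543693 594.16023227 255.56889749]invalid input at $[0]: expected keys fingers, tx, ty, tz, rx, ry, rz
```

```bash
python3 -m crank '[{"fingers":1,"tx":0.22,"ty":-0.44,"tz":0,"rx":0,"ry":0,"rz":0},{"fingers":1,"tx":0.22,"ty":-0.44,"tz":0,"rx":0,"ry":0,"rz":0},{"fingers":1,"tx":0.22,"ty":-0.44,"tz":0,"rx":0,"ry":0,"rz":0},{"fingers":1,"tx":0.22,"ty":-0.44,"tz":0,"rx":0,"ry":0,"rz":0},{"fingers":1,"tx":0.22,"ty":-0.44,"tz":0,"rx":0,"ry":0,"rz":0}]' 80; python3 -c "
from plant import monitor;s=monitor.sense();print(s['q'],s['position'])"
```

```text
time_s: 0.72
position: [302.8, 373.0, 256.2]
orientation: [[-0.951, 0.308, -0.0], [0.308, 0.951, -0.0], [-0.0, -0.0, -1.0]]
force: [0.7, 1.6, 0.3]
opening: 85.4
finger_force: 0.0
[-47.85977891  29.12029579 -13.040189   113.90279763  10.27031938
  38.076424     4.66437817] [302.84693487 373.03393015 256.15245918]
```

```bash
python3 -m crank '[{"fingers":1,"tx":0.24,"ty":-0.43,"tz":0,"rx":0,"ry":0,"rz":-0.03},{"fingers":1,"tx":0.24,"ty":-0.43,"tz":0,"rx":0,"ry":0,"rz":-0.03},{"fingers":1,"tx":0.24,"ty":-0.43,"tz":0,"rx":0,"ry":0,"rz":-0.03},{"fingers":1,"tx":0.24,"ty":-0.43,"tz":0,"rx":0,"ry":0,"rz":-0.03},{"fingers":1,"tx":0.24,"ty":-0.43,"tz":0,"rx":0,"ry":0,"rz":-0.03}]'; python3 -c "
from plant import monitor;s=monitor.sense();print(s['q'],s['position'])"
```

```text
time_s: 1.35
position: [422.9, 158.3, 256.3]
orientation: [[-0.706, 0.708, -0.0], [0.708, 0.706, 0.0], [0.0, 0.0, -1.0]]
force: [0.3, 0.5, 0.0]
opening: 85.3
finger_force: 0.0
[-21.77172169  26.90993157  -6.81501634 118.56689424   5.38871228
  34.80376033  12.62508442] [422.88012918 158.25169455 256.25575396]
```

```bash
python3 -m crank '[{"fingers":1,"tx":0.23,"ty":-0.4,"tz":0,"rx":0,"ry":0,"rz":-0.03},{"fingers":1,"tx":0.23,"ty":-0.4,"tz":0,"rx":0,"ry":0,"rz":-0.03},{"fingers":1,"tx":0.23,"ty":-0.4,"tz":0,"rx":0,"ry":0,"rz":0},{"fingers":1,"tx":0,"ty":0,"tz":0,"rx":0,"ry":0,"rz":0}]'; python3 - <<'E'
from plant import monitor,capture,camera_model
import cv2,pickle
s=monitor.sense();m=camera_model("wrist");cv2.imwrite("pics/w1.png",capture("wrist")[:,:,::-1]);pickle.dump(m,open("w1.pkl","wb"))
print(s['q'],s['position']);from h import *;print(m,proj(m,[515.5,-17,151]),-m['R'].T@m['t'])
E
```

```text
time_s: 1.85
position: [492.7, 35.4, 256.1]
orientation: [[-0.557, 0.831, 0.001], [0.831, 0.557, -0.002], [-0.002, -0.0, -1.0]]
force: [-0.4, -0.1, 0.5]
opening: 85.4
finger_force: 0.0
[ -6.74643869  29.71004653  -4.30504765 112.13992709   3.65161383
  38.25160392  20.49085015] [492.65745938  35.44576631 256.05317451]
{'fovy': 61.17199555892531, 'cx': 320.49698176324773, 'cy': 198.795398930107, 'R': array([[ 0.83043682,  0.5571118 , -0.00106682],
       [ 0.52992691, -0.78932096,  0.31008045],
       [ 0.17190742, -0.25806755, -0.95070972]]), 't': array([-429.47435683, -273.27884952,  304.6776155 ])} [305.82888368 278.87096981] [449.09279354 102.18791355 373.94022956]
```

View pics/w1.png

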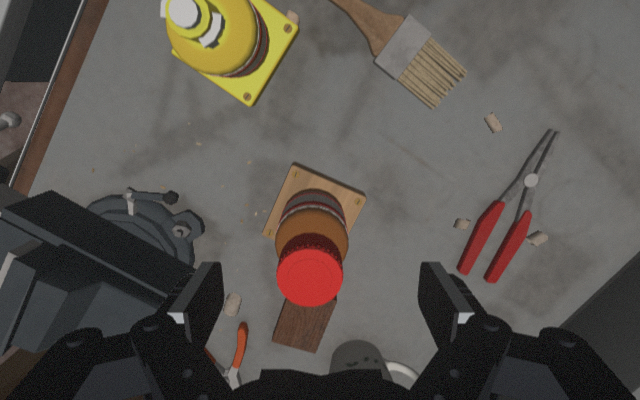

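Wrist view: the red cap's top disc is centred near (310,277) on the amber bottle. The vise is at left (100,290) and well clear. The pliers are at (510,210) and the offcut at (305,320). I'll move closer for a second wrist view and then triangulate.

```bash
python3 -m crank '[{"fingers":1,"tx":0.17,"ty":-0.33,"tz":-0.2,"rx":0,"ry":0,"rz":0},{"fingers":1,"tx":0,"ty":0,"tz":0,"rx":0,"ry":0,"rz":0},{"fingers":1,"tx":0,"ty":0,"tz":0,"rx":0,"ry":0,"rz":0}]'; python3 - <<'E'
from plant import monitor,capture,camera_model
from h import *
import pickle
s=monitor.sense();m=camera_model("wrist");cv2.imwrite("pics/w2.png",capture("wrist")[:,:,::-1]);pickle.dump(m,open("w2.pkl","wb"))
print(s['q'].round(1),s['position'])
ms=[];ps=[]
for i,w in enumerate(("w1","w2")):
    mm=pickle.load(open(w+".pkl","rb"));im=cv2.imread(f"pics/{w}.png")
    h=cv2.cvtColor(im,cv2.COLOR_BGR2HSV)
    k=(((h[...,0]<6)|(h[...,0]>174))&(h[...,1]>200)&(h[...,2]>190)).astype(np.uint8);k[:,430:]=0;k[:,:200]=0
    k=cv2.morphologyEx(k,cv2.MORPH_OPEN,np.ones((5,5)))
    c=max(cv2.findContours(k,0,1)[0],key=cv2.contourArea);e=cv2.fitEllipse(cv2.convexHull(c));print(w,e,cv2.contourArea(c))
    # ellipse centre != projected centre; correct via model at nominal
    a=np.linspace(0,2*np.pi,90,False);q=proj(mm,np.array([515.5,-17,151])+np.c_[25*np.cos(a),25*np.sin(a),0*a]);em=cv2.fitEllipse(q.astype(np.float32))
    print(' model',em)
    ms.append(mm);ps.append(np.array(e[0])-(np.array(em[0])-proj(mm,[515.5,-17,151])))
    cv2.ellipse(im,e,(0,255,0),1);cv2.imwrite(f"pics/{w}e.png",im)
print(tri(ms,ps))
for mm,p in zip(ms,ps):
    d=mm['R'].T@np.array([(p[0]-mm['cx'])/K(mm),(p[1]-mm['cy'])/K(mm),1]);o=-mm['R'].T@mm['t'];print(o+d*(151-o[2])/d[2])
E
```

```text
time_s: 2.28
position: [507.6, 8.3, 236.2]
orientation: [[-0.565, 0.825, -0.001], [0.825, 0.565, 0.001], [0.001, -0.0, -1.0]]
force: [-1.6, 0.4, 0.3]
opening: 85.9
finger_force: 0.0
[ -3.1  32.4  -4.7 111.2   4.1  36.7  24. ] [507.62409344   8.2738786  236.20494278]Traceback (most recent call last):
  File "<stdin>", line 12, in <module>
ValueError: max() iterable argument is empty
```

```bash
cat > fit.py <<'E'
from h import *
import pickle
im=cv2.imread("pics/w1.png");h=cv2.cvtColor(im,cv2.COLOR_BGR2HSV);print(h[276,310],h[245,310],h[290,320])
ms=[];ps=[]
for i,w in enumerate(("w1","w2")):
    mm=pickle.load(open(w+".pkl","rb"));im=cv2.imread(f"pics/{w}.png")
    h=cv2.cvtColor(im,cv2.COLOR_BGR2HSV)
    k=(((h[...,0]<6)|(h[...,0]>174))&(h[...,1]>150)&(h[...,2]>190)).astype(np.uint8);k[:,430:]=0;k[:,:200]=0
    k=cv2.morphologyEx(k,cv2.MORPH_OPEN,np.ones((5,5)))
    c=max(cv2.findContours(k,0,1)[0],key=cv2.contourArea);e=cv2.fitEllipse(cv2.convexHull(c));print(w,e,cv2.contourArea(c))
    a=np.linspace(0,2*np.pi,90,False);q=proj(mm,np.array([515.5,-17,151])+np.c_[25*np.cos(a),25*np.sin(a),0*a]);em=cv2.fitEllipse(q.astype(np.float32))
    print(' model',em)
    ms.append(mm);ps.append(np.array(e[0])-(np.array(em[0])-proj(mm,[515.5,-17,151])))
    cv2.ellipse(im,e,(0,255,0),1);cv2.imwrite(f"pics/{w}e.png",im)
print(tri(ms,ps))
for mm,p in zip(ms,ps):
    d=mm['R'].T@np.array([(p[0]-mm['cx'])/K(mm),(p[1]-mm['cy'])/K(mm),1]);o=-mm['R'].T@mm['t'];print(o+d*(151-o[2])/d[2])
E
python3 fit.py
```

```text
[  1 191 191] [  0 171  67] [  0 190 193]Traceback (most recent call last):
  File "fit.py", line 10, in <module>
    c=max(cv2.findContours(k,0,1)[0],key=cv2.contourArea);e=cv2.fitEllipse(cv2.convexHull(c));print(w,e,cv2.contourArea(c))
ValueError: max() iterable argument is empty
```

```bash
sed -i 's/>190)/>135)/' fit.py; python3 fit.py
```

```text
[  1 191 191] [  0 171  67] [  0 190 193]
w1 ((309.095947265625, 277.2290344238281), (57.74420928955078, 66.01065063476562), 92.80876922607422) 2910.0
 model ((305.81854248046875, 277.9792785644531), (58.43768310546875, 66.63150024414062), 93.07460021972656)
w2 ((311.01434326171875, 253.2448272705078), (66.85755920410156, 74.01569366455078), 92.22628784179688) 3777.5
 model ((307.585693359375, 253.35882568359375), (67.63150787353516, 75.04564666748047), 93.33792114257812)
(array([518.95303975, -18.24569359, 145.05049024]), array([-0.07829836, -0.01142388,  0.06965389,  0.01079988]))
[517.19129852 -15.09067189 151.        ]
[517.33909854 -15.63739078 151.        ]
```

View pics/w2e.png

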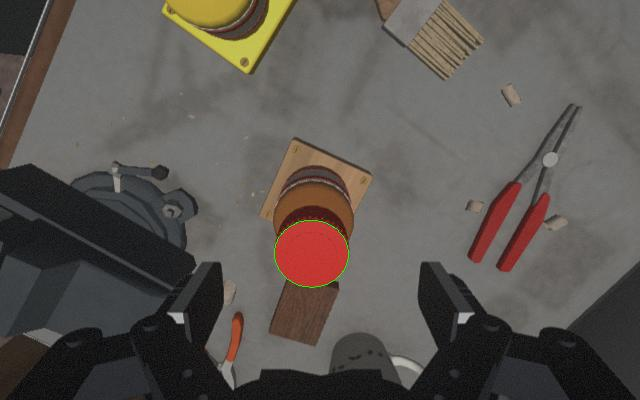

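The green ellipse (centre (311,253)) outlines the cap top exactly, and its size matches 50 mm across at z≈151. The cap axis is about (516.5, -16). Next I'll centre over it and go down.

```bash
python3 -m crank '[{"fingers":1,"tx":0.09,"ty":-0.24,"tz":0,"rx":0,"ry":0,"rz":0},{"fingers":1,"tx":0,"ty":0,"tz":-0.4,"rx":0,"ry":0,"rz":0},{"fingers":1,"tx":0,"ty":0,"tz":0,"rx":0,"ry":0,"rz":0},{"fingers":1,"tx":0,"ty":0,"tz":0,"rx":0,"ry":0,"rz":0}]'; python3 - <<'E'
from plant import monitor,capture,camera_model
from h import *
import pickle
print(monitor.sense()['position']);m=camera_model("wrist");pickle.dump(m,open("w2.pkl","wb"));cv2.imwrite("pics/w2.png",capture("wrist")[:,:,::-1])
E
python3 fit.py
```

```text
time_s: 2.82
position: [517.5, -16.1, 197.3]
orientation: [[-0.565, 0.825, 0.001], [0.825, 0.565, 0.001], [0.0, 0.001, -1.0]]
force: [-0.5, 0.2, 0.3]
opening: 85.3
finger_force: 0.0
[517.52007518 -16.10203976 197.25988343]
[  1 191 191] [  0 171  67] [  0 190 193]
w1 ((309.095947265625, 277.2290344238281), (57.74420928955078, 66.01065063476562), 92.80876922607422) 2910.0
 model ((305.81854248046875, 277.9792785644531), (58.43768310546875, 66.63150024414062), 93.07460021972656)
w2 ((319.1374206542969, 242.9090118408203), (84.11402893066406, 92.75804901123047), 91.24674987792969) 5994.5
 model ((314.685546875, 243.00863647460938), (85.31094360351562, 93.72509002685547), 91.53469848632812)
(array([518.53113775, -17.29428851, 146.78875425]), array([ 0.06690629,  0.0230739 , -0.04778641, -0.01692608]))
[517.19129852 -15.09067189 151.        ]
[517.42899067 -15.60920282 151.        ]
```

```bash
python3 -m crank '[{"fingers":1,"tx":0,"ty":0,"tz":-0.27,"rx":0,"ry":0,"rz":0},{"fingers":1,"tx":0,"ty":0,"tz":-0.27,"rx":0,"ry":0,"rz":0},{"fingers":1,"tx":0,"ty":0,"tz":0,"rx":0,"ry":0,"rz":0},{"fingers":0.35,"tx":0,"ty":0,"tz":0,"rx":0,"ry":0,"rz":0},{"fingers":0.35,"tx":0,"ty":0,"tz":0,"rx":0,"ry":0,"rz":0}]' 80
```

```text
time_s: 3.5
position: [518.2, -17.2, 143.7]
orientation: [[-0.563, 0.826, 0.003], [0.826, 0.563, 0.0], [-0.001, 0.002, -1.0]]
force: [0.2, -0.9, -0.3]
opening: 57.5
finger_force: 0.0
```

```bash
python3 -m crank '[{"fingers":-1,"tx":0,"ty":0,"tz":0,"rx":0,"ry":0,"rz":0},{"fingers":-1,"tx":0,"ty":0,"tz":0,"rx":0,"ry":0,"rz":0},{"fingers":-1,"tx":0,"ty":0,"tz":0,"rx":0,"ry":0,"rz":0},{"fingers":-1,"tx":0,"ty":0,"tz":0,"rx":0,"ry":0,"rz":0}]' 80
```

```text
time_s: 4.0
position: [517.9, -17.3, 143.4]
orientation: [[-0.563, 0.826, 0.002], [0.826, 0.563, 0.0], [-0.001, 0.002, -1.0]]
force: [-0.6, 0.5, 6.0]
opening: 48.6
finger_force: 81.3
```

The cap is gripped (opening 48.6 mm, 81 N). Now pushing down.

```bash
python3 -m crank '[{"fingers":-1,"tx":0,"ty":0,"tz":-0.04,"rx":0,"ry":0,"rz":0},{"fingers":-1,"tx":0,"ty":0,"tz":-0.045,"rx":0,"ry":0,"rz":0},{"fingers":-1,"tx":0,"ty":0,"tz":0,"rx":0,"ry":0,"rz":0}]' 80
```

```text
time_s: 4.38
position: [518.0, -17.3, 136.8]
orientation: [[-0.563, 0.826, 0.003], [0.826, 0.563, -0.0], [-0.002, 0.002, -1.0]]
force: [-4.4, 0.2, 25.7]
opening: 48.5
finger_force: 83.4
```

A force of 25.7 N, above the 11 N spring, means the cap is on its stop. Turning counterclockwise.

```bash
python3 -m crank '[{"fingers":-1,"tx":0,"ty":0,"tz":0,"rx":0,"ry":0,"rz":0.05},{"fingers":-1,"tx":0,"ty":0,"tz":0,"rx":0,"ry":0,"rz":0.05},{"fingers":-1,"tx":0,"ty":0,"tz":0,"rx":0,"ry":0,"rz":0.05},{"fingers":-1,"tx":0,"ty":0,"tz":0,"rx":0,"ry":0,"rz":0}]' 80
```

```text
time_s: 4.88
position: [519.4, -16.8, 136.8]
orientation: [[-0.878, 0.479, 0.006], [0.479, 0.878, 0.001], [-0.005, 0.004, -1.0]]
force: [-2.7, 0.4, 22.2]
opening: 48.5
finger_force: 83.1
```

```bash
python3 -m crank '[{"fingers":-1,"tx":0,"ty":0,"tz":0,"rx":0,"ry":0,"rz":0.05},{"fingers":-1,"tx":0,"ty":0,"tz":0,"rx":0,"ry":0,"rz":0.05},{"fingers":-1,"tx":0,"ty":0,"tz":0,"rx":0,"ry":0,"rz":0.05},{"fingers":-1,"tx":0,"ty":0,"tz":0,"rx":0,"ry":0,"rz":0.05},{"fingers":-1,"tx":0,"ty":0,"tz":0,"rx":0,"ry":0,"rz":0}]' 80; python3 - <<'E'
from plant import monitor,capture
import cv2
s=monitor.sense();print(s['q'],s['ft_torque']);cv2.imwrite("pics/w4.png",capture("wrist")[:,:,::-1])
E
```

```text
time_s: 5.5
position: [519.5, -16.3, 136.8]
orientation: [[-0.992, -0.129, 0.006], [-0.129, 0.992, 0.001], [-0.006, 0.0, -1.0]]
force: [-2.0, 0.9, 21.0]
opening: 48.7
finger_force: 83.1
[  8.59381001  43.33608893 -19.49626806 113.79100352  29.81908542
  27.36362618  64.65895608] [0.13837941 0.48566994 0.13254145]
```

Turned 63° so far. I'll add 27° as margin for slip, which makes about 1.57 rad, inside 1.0–2.2. Then rise gently.

```bash
python3 -m crank '[{"fingers":-1,"tx":0,"ty":0,"tz":0,"rx":0,"ry":0,"rz":0.05},{"fingers":-1,"tx":0,"ty":0,"tz":0,"rx":0,"ry":0,"rz":0.05},{"fingers":-1,"tx":0,"ty":0,"tz":0,"rx":0,"ry":0,"rz":0.05},{"fingers":-1,"tx":0,"ty":0,"tz":0,"rx":0,"ry":0,"rz":0}]' 80; python3 -m crank '[{"fingers":-1,"tx":0,"ty":0,"tz":0.04,"rx":0,"ry":0,"rz":0},{"fingers":-1,"tx":0,"ty":0,"tz":0.04,"rx":0,"ry":0,"rz":0},{"fingers":-1,"tx":0,"ty":0,"tz":0.04,"rx":0,"ry":0,"rz":0},{"fingers":-1,"tx":0,"ty":0,"tz":0,"rx":0,"ry":0,"rz":0}]' 80
```

```text
time_s: 6.05
position: [519.3, -15.9, 136.8]
orientation: [[-0.825, -0.565, 0.006], [-0.565, 0.825, 0.002], [-0.006, -0.002, -1.0]]
force: [-2.9, 1.7, 21.5]
opening: 48.7
finger_force: 83.1
time_s: 6.55
position: [518.0, -17.2, 146.5]
orientation: [[-0.826, -0.563, 0.002], [-0.563, 0.826, 0.0], [-0.002, -0.001, -1.0]]
force: [0.6, 1.0, 4.9]
opening: 48.8
finger_force: 82.4
```

There is still an upward spring force and no downward pull, so the cap is free. Lifting straight up 50 mm.

```bash
python3 -m crank '[{"fingers":-1,"tx":0,"ty":0,"tz":0.1,"rx":0,"ry":0,"rz":0},{"fingers":-1,"tx":0,"ty":0,"tz":0.15,"rx":0,"ry":0,"rz":0},{"fingers":-1,"tx":0,"ty":0,"tz":0.15,"rx":0,"ry":0,"rz":0},{"fingers":-1,"tx":0,"ty":0,"tz":0.1,"rx":0,"ry":0,"rz":0},{"fingers":-1,"tx":0,"ty":0,"tz":0,"rx":0,"ry":0,"rz":0}]' 80; python3 - <<'E'
from plant import monitor,capture,camera_model
from h import *
s=monitor.sense();print(s['q'],s['position'],s['force'],s['finger_force'])
a=capture("scene")[:,:,::-1];b=capture("wrist")[:,:,::-1]
cv2.imwrite("pics/fin.png",np.hstack([cv2.resize(a[150:300,330:480],(400,400),interpolation=cv2.INTER_CUBIC),b[:,120:520]]))
E
```

```text
time_s: 7.18
position: [517.7, -17.5, 196.7]
orientation: [[-0.827, -0.563, 0.002], [-0.563, 0.827, -0.0], [-0.001, -0.001, -1.0]]
force: [0.3, -0.5, -0.4]
opening: 48.4
finger_force: 82.7
[ 16.43188609  39.34929731 -32.16054178 110.98545987  32.58210924
  38.84395641  88.32194636] [517.6860454  -17.45342479 196.72486932] [ 0.32671443 -0.52288638 -0.40148341] 82.71191052161157
```

View pics/fin.png

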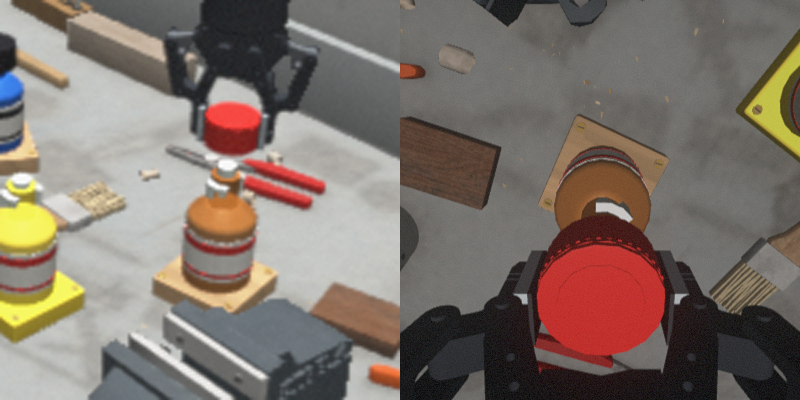

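Left half (scene view): the cap, at (232,127), is held level in the gripper directly above the bottle's bare neck at (228,170). The things around it look undisturbed. Handing in.

```bash
python3 -c "
from plant import workorder;print(workorder.job_done())"
```

```text
the job is handed in; nothing more can be done
None
```

The red cap was pushed down, turned about 90° counterclockwise and lifted off; I handed the job in at about 7 s with it held level roughly 35 mm above the amber bottle's mouth and nothing else touched; no verdict was returned.

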